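# Set out the honeys on the counter display by shade

### The job

Fill the honey display on the counter: stand the four six-sided honey jars with gold lids upright in the four wells of the wooden board, one to a well, in order of shade, with the palest honey at the end where the slate price card stands and the darkest at the other end. They are glass, so lower each one to the bottom of its well before letting go, without dropping it or knocking any over, and leave the price card, the espresso cup and the red-lidded jar of preserve that stands among them where they are.

Things in the scene. Friction and masses are not known exactly. Their poses are not given: they have to be found in the camera images.
- honey_pale: hexagonal glass honey jar, the palest of the four: cream yellow, 58 mm across corners, 50 mm across flats, 78 mm tall, 0.2 to 0.34 kg; round gold lid, 44 mm diameter, fixed, over the top 16 mm, with a round seal of the honey's shade on it. Tapers from the body (up to 47 mm) to the neck under the lid. Origin at the centre of its underside, z up; loose
- honey_golden: hexagonal glass honey jar, second palest: golden amber, 58 mm across corners, 50 mm across flats, 78 mm tall, 0.2 to 0.34 kg; round gold lid, 44 mm diameter, fixed, over the top 16 mm, with a round seal of the honey's shade on it. Tapers from the body (up to 47 mm) to the neck under the lid. Origin at the centre of its underside, z up; loose
- honey_chestnut: hexagonal glass honey jar, third: chestnut red-brown, 58 mm across corners, 50 mm across flats, 78 mm tall, 0.2 to 0.34 kg; round gold lid, 44 mm diameter, fixed, over the top 16 mm, with a round seal of the honey's shade on it. Tapers from the body (up to 47 mm) to the neck under the lid. Origin at the centre of its underside, z up; loose
- honey_dark: hexagonal glass honey jar, the darkest: almost black-brown, 58 mm across corners, 50 mm across flats, 78 mm tall, 0.2 to 0.34 kg; round gold lid, 44 mm diameter, fixed, over the top 16 mm, with a round seal of the honey's shade on it. Tapers from the body (up to 47 mm) to the neck under the lid. Origin at the centre of its underside, z up; loose
- stand: fixed beech display board, 92 (x) by 300 (y) by 24 mm high; origin at the centre of its underside, z up. One row of four equal round wells, 66 mm wide, 8 mm deep (floor 16 mm above the counter, dark green felt), centred at x = 0, y = -108, -36, +36, +108 mm. Jars in neighbouring wells are about 14 mm apart: the fingers have room in front and behind (board x)
- price_card: small black slate price card in an oak foot, 22x68x52 mm, standing on the counter in front of (robot's side of) one end of the board; marks the pale end. Origin at the centre of its underside; loose and light
- espresso_cup: green and white espresso cup, 64x89x48 mm, standing empty in front of the other end of the board. Origin on its underside; loose
- preserve_jar: round jar of dark red preserve with a red lid, 57 mm in diameter and 77 mm tall, standing among the honey jars; not a honey. Origin at the centre of its underside; loose
There are look-alikes about, which are no part of the job. Leave any blue or turquoise look-alike of the honey_pale alone. Leave any purple look-alike of the honey_dark alone.

How it is judged:
By the outcome, as a careful person would: the job done as asked, in the order asked, and still so for the second after the job is handed in, with the robot touching nothing.
It also fails if it takes over 106 s, if anything falls off the work surface, if the arm or the gripper's body presses on something with over 40 N, if the wrist force passes 120 N, or if a joint passes its speed limit or range.

### The arm

A 6-joint arm with a two-finger parallel gripper is mounted at the origin on a cart in front of the work surface, level with it; the furniture and walls round the work are solid. World frame = base frame: x ahead of the robot, y to its left, z up, the work surface at z = 0. Lengths are in m, angles in rad, forces in N, time in s.
With the tool pointing down it reaches from about 0.275 to 0.85 m from the base axis. Payload 19 kg.
Tool frame: the origin (TCP) lies at the very end of the fingers, on their centre line; the grasp point (between the pads) lies 19 mm behind it (env.pinch_z is the distance from the TCP to the grasp point, in m); z points along the fingers, y is the line along which they close (so a half turn about z gives the same grasp; the last joint's range is limited). The gripper opens to 85 mm and grips with 20 to 120 N. Pads are 22 mm wide; open, the fingers measure 114 mm over their backs; the gripper's body (76 mm by 85 mm) begins 54 mm behind the grasp point. The pads swing forward as they close: fully open they stand 13 mm farther back than shut.
Start: joints at [-1.326, 0.15, 1.437, -0, 1.554, -0.134], TCP at [0.213, -0.534, 0.231] pointing down, gripper open.
Joint ranges: [-2.8, 2.8], [-0.68, 2.1], [0.12, 2.68], [-1.39, 4.53], [0.16, 2.79], [-2.81, 2.81]. Speed limits (rad/s): [1.89, 1.89, 2.22, 3.01, 3.01, 3.01].

### API

Orientations are given as a unit quaternion [w, x, y, z].
In Python, from workcell import telemetry, imaging, env gives the robot as it stands. The module is installed in compiled form; this text tells all that it offers.
- The arm moves only by the tool apply_moves, never from a script. Its argument "moves" is a list of rows, each a list of 7 numbers: the shift along the tool's x, y, z in units of 0.5 m (1.0 is 0.5 m), then the turn, a rotation vector about the tool's x, y, z in units of 2 rad (1.0 is 2 rad), then the opening, from -1 (shut) to 1 (fully open). A call has 1 to 5 rows; each row shifts and turns the commanded pose from where the row before left it, along the tool's axes as they then stand; what a row does not reach is not made up. A row lasts 1/8 s, in which the tool goes at most 62.5 mm and 10.7 degrees, less where a joint would pass 70% of its speed; a pose out of reach is approached as far as the arm can. A call with a number of a shift or a turn outside -1 to 1 is refused whole. A call with a gripper value outside its range is refused whole. The fingers move at their own pace and stop on an object; "newtons" is the grip in N (left out, the last holds). Time passes only in rows, so rows that do not move let the fingers close. It gives the time, the measured TCP pose, the force, the opening and the grip force at its end, in the units of the state.
- telemetry.read_state(): the state, without advancing time (a new reading comes with each control period).
- imaging.get_image(name): name is "scene" or "side" or "wrist"; returns a dict with "color" (480x640x3 uint8, red, green, blue), "depth" (480x640 float32, m along the optical axis (not along the pixel's ray), 0 where there is no reading), "intrinsics" (3x3 intrinsics, pixels), "pose" (4x4, takes a point from camera to world coordinates). Camera axes: x right, y down, z forward; pixel columns grow to the right and rows downward; lengths in m; the calibration is good to about 2 mm. A picture is of the moment at which its call begins.
- env.finish_job(): hands the job in; it is judged then, once.
The state is a dict: "clock": time; "qpos": joint angles; "qd": joint speeds; "joint_efforts": joint torques, N m; "ee_pos": TCP position; "eef_rot": TCP orientation; "wrist_force": force on the tool from outside, world axes, zero at the start; "wrist_torque": the same for the moment, N m; "gripper_width": finger opening in m; "grip_force": force on a finger pad.
Only numpy, scipy, OpenCV 4.12 (cv2) and the standard library are available. Lean on these libraries where they do the work, as an engineer would, in place of code of your own. Each camera call takes 0.05 s, during which the arm holds its last target. There are 200 camera calls.

## Working session

There is one attempt and no reset: what is moved stays moved. The work goes in short steps, Python scripts to look and compute and a tool call to move; the robot and the scene stay as the last step left them, time stands still between calls to the robot, and variables do not carry over. Pictures are saved under pics/ and viewed, at most 14 in all, crops included, and the job is handed in when it is done.

Besides the shell and the picture viewer there is one more tool, called after "Emit:" as name(argument=value, ...), one argument or row to a line, values as JSON. apply_moves: Moves the arm, as the interface text tells. Shifts and turns lie within -1 to 1; 1 stands for 0.5 m of shift or 2 rad of turn. Its arguments: {"type":"object","properties":{"moves":{"type":"array"},"newtons":{"type":"number"}},"required":["moves"]}

```bash
mkdir -p pics
cat > h.py <<'E'
import numpy as np,cv2
from workcell import telemetry,imaging,env
def grab(n):
    d=imaging.get_image(n); np.savez('last_'+n+'.npz',**{k:np.asarray(v) for k,v in d.items()}); return d
def load(n): return dict(np.load('last_'+n+'.npz'))
def cloud(d):
    K=d['intrinsics'];P=d['pose'];z=d['depth'];v,u=np.mgrid[:z.shape[0],:z.shape[1]]
    c=np.stack([(u-K[0,2])/K[0,0]*z,(v-K[1,2])/K[1,1]*z,z],-1)
    return c@P[:3,:3].T+P[:3,3]
def ray(d,u,v,h):
    K=d['intrinsics'];P=d['pose'];r=P[:3,:3]@np.array([(u-K[0,2])/K[0,0],(v-K[1,2])/K[1,1],1]);o=P[:3,3]
    return o+r*(h-o[2])/r[2]
E
python3 - <<'E'
from h import *
for n in('scene','side'):
    d=grab(n);cv2.imwrite(f'pics/{n}0.png',d['color'][...,::-1]);print(n,d['pose'].round(3).tolist(),d['intrinsics'][0,0])
s=telemetry.read_state();print(s)
E
```

```text
scene [[-0.691, -0.292, 0.662, -0.217], [-0.723, 0.304, -0.62, 0.722], [-0.02, -0.907, -0.421, 0.494], [0.0, 0.0, 0.0, 1.0]] 460.4318013597298
side [[-0.999, 0.034, -0.022, 0.527], [0.039, 0.677, -0.735, 1.008], [-0.01, -0.735, -0.678, 0.892], [0.0, 0.0, 0.0, 1.0]] 559.3438223965613
{'clock': 0.1, 'qpos': array([-1.32598552e+00,  1.50925536e-01,  1.43794122e+00, -3.81500310e-06,
        1.55375519e+00, -1.34011690e-01]), 'qd': array([ 0.00036857, -0.00232355, -0.00090062,  0.00071713, -0.0012055 ,
        0.00029023]), 'joint_efforts': array([ 3.99267068e-03, -7.14383626e+01, -5.71790206e+01,  8.91745344e-08,
        7.16353286e-03,  7.54728444e-05]), 'ee_pos': array([ 0.21257511, -0.53404525,  0.23075459]), 'eef_rot': array([-5.13747546e-04,  9.82115119e-01,  1.88280716e-01, -3.04006791e-05]), 'wrist_force': array([-0.09102368,  0.51088993,  0.40640763]), 'wrist_torque': array([-0.0109417 , -0.02244636,  0.01216395]), 'grip_force': 0.0, 'gripper_width': 0.08550266669938698}
```

View pics/scene0.png

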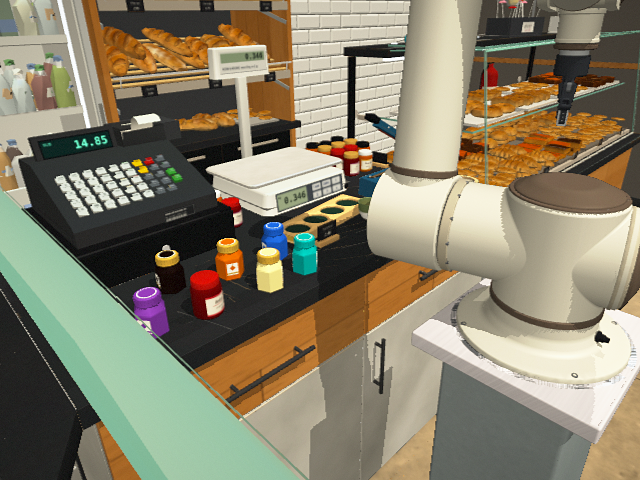

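View pics/side0.png

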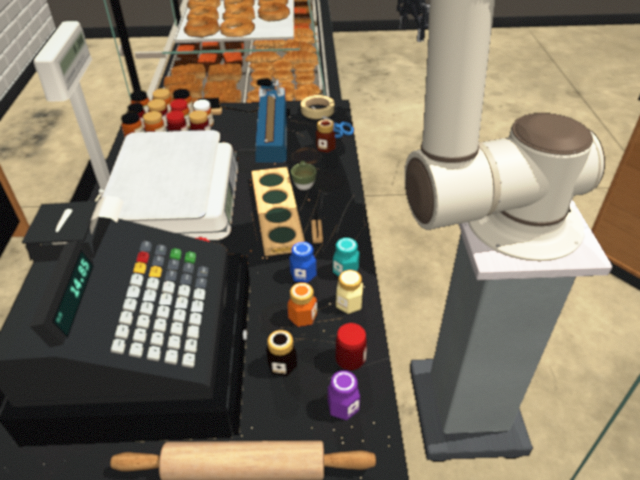

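Side view: golden (302,303), pale (349,290), dark (281,352), red preserve (351,345), blue (303,262), turquoise (346,256), purple (344,395). The board runs from (270,180) to (285,240), with the card at (317,230) and the cup at (303,175). The chestnut jar may be the one at (326,133), or one in the group at (165,110). I'll check with a crop and measure.

Run:
```python
from h import *
d=load('side');im=d['color'][...,::-1]
a=cv2.resize(im[85:190,110:360],None,fx=3,fy=3,interpolation=2)
s=load('scene');b=cv2.resize(s['color'][180:340,130:380,::-1],None,fx=3,fy=3,interpolation=2)[:, :750]
cv2.imwrite('pics/crop1.png',a)
c=cloud(d)
for n,(u,v) in dict(blue=(303,250),turq=(346,244),gold=(302,290),pale=(349,278),dark=(281,340),pres=(351,332),purp=(344,381),brown=(326,123),brownbody=(326,143),card=(317,220),cup=(303,170),boardA=(255,170),boardB=(280,250),w1=(264,180),w4=(282,234),clump=(165,120),roll=(240,460),tape=(318,100),blue=(270,130),scaletop=(170,170),scaleedge=(230,190),regedge=(245,280),counter=(330,290)).items():
    print(n,c[v,u].round(3),d['color'][v,u])
```

```text
File "<stdin>", line 7
SyntaxError: keyword argument repeated: blue
```

Run:
```python
from h import *
d=load('side');im=d['color'][...,::-1]
a=cv2.resize(im[85:190,110:360],None,fx=3,fy=3,interpolation=2)
cv2.imwrite('pics/crop1.png',a)
c=cloud(d)
for n,(u,v) in dict(blue=(303,250),turq=(346,244),gold=(302,290),pale=(349,278),dark=(281,340),pres=(351,332),purp=(344,381),brown=(326,123),brownbody=(326,143),card=(317,220),cup=(303,170),boardA=(255,170),boardB=(280,250),w1=(264,180),w4=(282,234),clump=(165,120),roll=(240,460),tape=(318,100),bluebox=(270,130),scaletop=(170,170),scaleedge=(230,190),regedge=(245,280),counter=(330,290)).items():
    print(n,c[v,u].round(3),d['color'][v,u])
```

```text
blue [0.536 0.159 0.082] [ 63 127 239]
turq [0.444 0.145 0.082] [ 66 226 217]
gold [0.54 0.27 0.08] [252 146  48]
pale [0.446 0.245 0.083] [253 254 219]
dark [0.58  0.386 0.076] [33 20 17]
pres [0.452 0.376 0.079] [226  46  41]
purp [0.473 0.479 0.08 ] [169  83 206]
brown [ 0.463 -0.347  0.081] [100  40  25]
brownbody [ 0.464 -0.324  0.031] [156 139 125]
card [0.502 0.024 0.047] [78 62 42]
cup [ 0.531 -0.207  0.025] [91 87 56]
boardA [ 0.661 -0.248  0.001] [164 140  94]
boardB [0.589 0.083 0.012] [165 129  64]
w1 [ 0.633 -0.181  0.015] [54 77 60]
w4 [0.584 0.035 0.017] [41 56 45]
clump [ 0.936 -0.475  0.031] [183 165 146]
roll [0.642 0.597 0.056] [243 210 154]
tape [ 0.476 -0.602  0.012] [148 122  90]
bluebox [ 0.618 -0.336  0.071] [133 107  72]
scaletop [ 0.857 -0.135  0.089] [240 241 235]
scaleedge [ 0.715 -0.114  0.037] [77 82 71]
regedge [0.652 0.239 0.081] [18 16 17]
counter [ 0.481  0.198 -0.002] [49 46 47]
```

View pics/crop1.png

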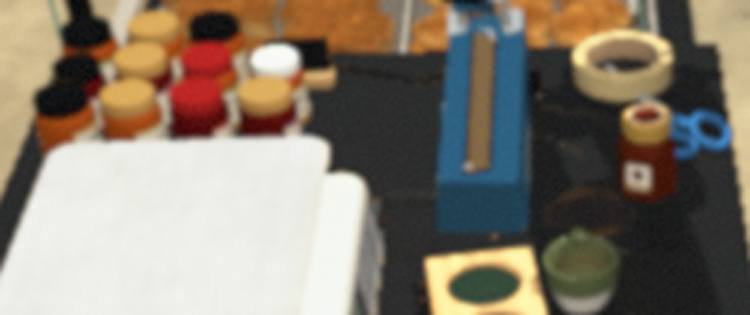

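The brown jar at side pixel (326,133), with a gold lid and chestnut seal, is the chestnut. The group at (165,110) is a set of other jars with mixed lids.
Look-alikes:
- For pale (349,290): turquoise (346,256) and blue (303,262).
- For dark (281,352): purple (344,395) and the red-lidded preserve (351,345).
- For golden (302,303) and chestnut (326,133): the background jars at (165,110).

Next I'll measure the lid tops and the wells.

```bash
cat >> h.py <<'E'
J=dict(pale=(.446,.242),gold=(.54,.265),dark=(.58,.38),chest=(.463,-.34),pres=(.452,.37),turq=(.444,.145),blue=(.536,.155),purp=(.473,.475))
def tops(d,J=J,r=.04):
    c=cloud(d)
    for n,p in J.items():
        m=(np.hypot(c[...,0]-p[0],c[...,1]-p[1])<r)&(c[...,2]>.072)&(c[...,2]<.09)&(d['depth']>0)
        if m.sum()<15: print(n,'few',m.sum());continue
        q=c[m];(x,y),rr=cv2.minEnclosingCircle(q[:,:2].astype(np.float32))
        print(n,m.sum(),'mean',q.mean(0).round(4),'circ',round(x,4),round(y,4),'R',round(rr,4))
E
python3 - <<'E'
from h import *
for n in('side','scene'):
    d=load(n);print(n);tops(d)
d=load('side');c=cloud(d);hsv=cv2.cvtColor(d['color'],cv2.COLOR_RGB2HSV)
# board top mask: height
m=((abs(c[...,2]-.022)<.008)&(c[...,0]>.5)&(c[...,0]<.72)&(c[...,1]<.12)&(c[...,1]>-.3)&(hsv[...,1]>70)&(hsv[...,2]>110)).astype(np.uint8)
n,l,st,ce=cv2.connectedComponentsWithStats(m);k=1+st[1:,4].argmax();print(st[k]);
cs,h=cv2.findContours((l==k).astype(np.uint8),cv2.RETR_CCOMP,cv2.CHAIN_APPROX_NONE)
for q,hh in zip(cs,h[0]):
    if len(q)<20:continue
    P=np.array([ray(d,*p[0],.024)[:2] for p in q],np.float32)
    if hh[3]<0: r=cv2.minAreaRect(P);print('board',r)
    else: print('well',cv2.minEnclosingCircle(P),cv2.fitEllipse(P))
# obstacles above .09 in work area
m=(c[...,2]>.1)&(c[...,0]<.75)&(c[...,0]>.35)&(c[...,1]>-.5)&(c[...,1]<.55);q=c[m];
for y in np.arange(-.5,.55,.1):
    s=q[(q[:,1]>=y)&(q[:,1]<y+.1)]
    if len(s): print(round(y,1),s[:,0].min().round(3),s[:,2].max().round(3),len(s))
E
```

```text
side
pale 318 mean [0.4449 0.2424 0.0787] circ 0.4445 0.2404 R 0.023
gold 335 mean [0.5419 0.2724 0.0785] circ 0.5416 0.2701 R 0.0238
dark 414 mean [0.5822 0.3881 0.0786] circ 0.5823 0.3858 R 0.0227
chest 128 mean [ 0.4666 -0.3466  0.0786] circ 0.4681 -0.3498 R 0.0241
pres 534 mean [0.4535 0.3804 0.0775] circ 0.4541 0.3783 R 0.027
turq 258 mean [0.4445 0.1457 0.0787] circ 0.4424 0.143 R 0.0237
blue 264 mean [0.5392 0.153  0.0784] circ 0.54 0.1512 R 0.0241
purp 499 mean [0.474  0.4807 0.0788] circ 0.4733 0.4789 R 0.023
scene
pale 220 mean [0.4375 0.2425 0.0773] circ 0.4421 0.2398 R 0.0233
gold 189 mean [0.5343 0.2727 0.0773] circ 0.5371 0.2713 R 0.0227
dark 223 mean [0.5748 0.3881 0.077 ] circ 0.5782 0.3859 R 0.0232
chest few 0
pres 365 mean [0.4467 0.3802 0.0761] circ 0.4489 0.3778 R 0.0268
turq 187 mean [0.4373 0.1461 0.0773] circ 0.4406 0.1425 R 0.0238
blue 157 mean [0.5318 0.1535 0.0772] circ 0.5362 0.1497 R 0.0234
purp 334 mean [0.466  0.48   0.0773] circ 0.4701 0.4782 R 0.0227
[ 252  167   52   85 1947]
board ((0.6001372337341309, -0.06310243904590607), (0.0925394594669342, 0.31
[... 214 characters left out ...]
ll ((0.5948987007141113, -0.02906268835067749), 0.03314444422721863) ((0.5945318341255188, -0.027915338054299355), (0.059064581990242004, 0.062959223985672), 105.9573745727539)
well ((0.6039724349975586, -0.09975970536470413), 0.03148995712399483) ((0.604180634021759, -0.0996248722076416), (0.05434678494930267, 0.061078980565071106), 100.56953430175781)
well ((0.6142100095748901, -0.16871841251850128), 0.031246084719896317) ((0.6143383383750916, -0.17065560817718506), (0.05503777414560318, 0.059783682227134705), 99.06101989746094)
-0.5 0.606 0.177 19
-0.4 0.609 0.221 24
-0.3 0.603 0.258 131
0.1 0.686 0.166 59
0.2 0.684 0.181 1536
0.3 0.677 0.181 1913
0.4 0.666 0.181 2514
0.5 0.668 0.166 1071
```

Emit:
apply_moves(
  moves=[
    [0,0,-0.1,0,0,-0.09,0.53],
    [0,0,-0.1,0,0,-0.09,0.53],
    [0,0,0,0,0,-0.09,0.53],
    [0,0,0,0,0,-0.09,0.53],
    [0,0,0,0,0,-0.09,0.53],
  ],
  newtons=50,
)

```text
clock: 0.72
ee_pos: [0.2126, -0.5342, 0.331]
eef_rot: [-0.0, 0.801, 0.599, 0.0]
wrist_force: [-0.3, 0.5, -0.2]
gripper_width: 0.0652
grip_force: 0.0
```

Emit:
apply_moves(
  moves=[
    [0,0,0,0,0,-0.0715,0.53],
    [0,0,0,0,0,-0.0715,0.53],
    [0,0,0,0,0,-0.0715,0.53],
  ],
)

```text
clock: 1.1
ee_pos: [0.2126, -0.5342, 0.3309]
eef_rot: [-0.0, 0.655, 0.755, 0.0]
wrist_force: [0.4, 0.5, -0.3]
gripper_width: 0.0655
grip_force: 0.0
```

Emit:
apply_moves(
  moves=[
    [0.05,0.093,0,0,0,0,0.53],
    [0.05,0.093,0,0,0,0,0.53],
    [0.05,0.093,0,0,0,0,0.53],
    [0.05,0.093,0,0,0,0,0.53],
    [0.05,0.093,0,0,0,0,0.53],
  ],
)

```text
clock: 1.72
ee_pos: [0.427, -0.3774, 0.3311]
eef_rot: [-0.0, 0.657, 0.754, 0.0]
wrist_force: [0.3, -1.2, 0.3]
gripper_width: 0.0654
grip_force: 0.0
```

```bash
cat >> h.py <<'E'
from scipy.spatial.transform import Rotation as Ro
def pose():
    s=telemetry.read_state();w,x,y,z=s['eef_rot'];return s['ee_pos'],Ro.from_quat([x,y,z,w])
def to(t,psi=1.711):
    p,R=pose();print('ee',p.round(4),'F',telemetry.read_state()['wrist_force'].round(1))
    T=Ro.from_euler('z',psi)*Ro.from_euler('x',np.pi)
    print('units shift',(R.inv().apply(np.array(t)-p)/.5).round(4),'turn',((R.inv()*T).as_rotvec()/2).round(4))
E
python3 - <<'E'
from h import *
d=grab('wrist');cv2.imwrite('pics/w0.png',d['color'][...,::-1]);tops(d)
to([.468,-.35,.3])
E
```

```text
pale few 0
gold few 0
dark few 0
chest 1481 mean [ 0.4649 -0.3513  0.0781] circ 0.4654 -0.3519 R 0.0227
pres few 0
turq few 0
blue few 0
purp few 0
ee [ 0.431  -0.3739  0.331 ] F [ 4.8  3.9 -0.1]
units shift [0.0369 0.0799 0.0621] turn [ 0.0008 -0.0009 -0.    ]
```

View pics/w0.png

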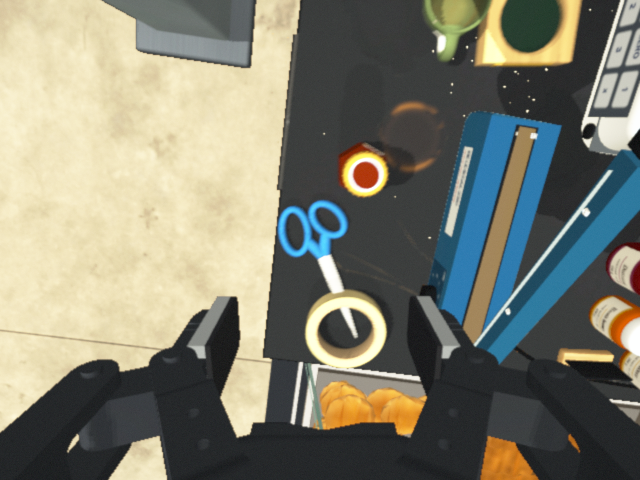

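The wrist view shows the chestnut lid and seal at (365,173), clear of the scissors. The measured top height of 0.078 m matches. Next I'll align and descend.

Emit:
apply_moves(
  moves=[
    [0.035,0.075,0.02,0,0,0,0.53],
    [0,0,0.1,0,0,0,0.53],
    [0,0,0.1,0,0,0,0.53],
    [0,0,0.1,0,0,0,0.53],
    [0,0,0.06,0,0,0,0.53],
  ],
)

```text
clock: 2.4
ee_pos: [0.4599, -0.3554, 0.1384]
eef_rot: [-0.002, 0.657, 0.754, 0.0]
wrist_force: [0.4, 0.3, 0.4]
gripper_width: 0.0653
grip_force: 0.0
```

Run:
```python
from h import *
d=grab('wrist');tops(d,dict(chest=J['chest']));c=cloud(d)
to([.4655,-.3515,.054])
cv2.imwrite('pics/w1.png',d['color'][...,::-1])
```

```text
chest 4746 mean [ 0.4648 -0.3504  0.0781] circ 0.4651 -0.352 R 0.0227
ee [ 0.4591 -0.3547  0.1352] F [-0.5  0.9 -4.6]
units shift [0.0037 0.0142 0.1624] turn [-0.002  -0.0028 -0.0016]
```

View pics/w1.png

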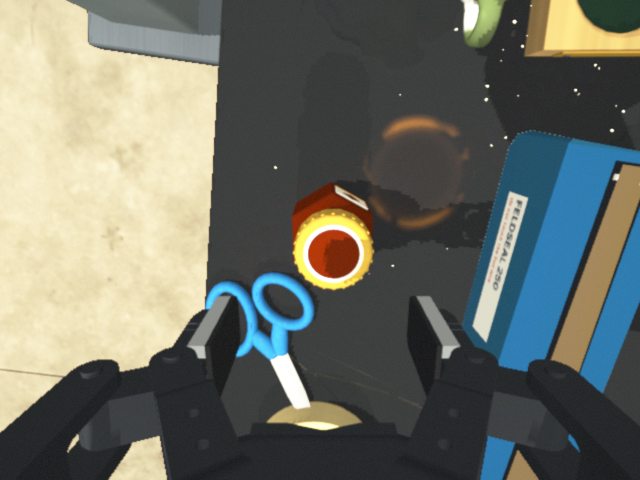

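The lid is at (333,250) and the fingers straddle its column. I'll finish the descent, close and lift a little.

Emit:
apply_moves(
  moves=[
    [0.003,0.012,0.08,0,0,0,0.53],
    [0,0,0.08,0,0,0,0.53],
    [0,0,0,0,0,0,0.53],
    [0,0,0,0,0,0,0.2],
    [0,0,0,0,0,0,-0.3],
  ],
  newtons=50,
)

```text
clock: 3.08
ee_pos: [0.4671, -0.3549, 0.0639]
eef_rot: [0.002, 0.657, 0.754, -0.0]
wrist_force: [-2.8, -0.2, 6.4]
gripper_width: 0.0421
grip_force: 49.7
```

Emit:
apply_moves(
  moves=[
    [0,0,0,0,0,0,-0.3],
    [0,0,0,0,0,0,-0.3],
    [0,0,0,0,0,0,-0.3],
  ],
)

```text
clock: 3.45
ee_pos: [0.4671, -0.3548, 0.0639]
eef_rot: [0.002, 0.657, 0.754, -0.0]
wrist_force: [-2.1, 0.1, 7.7]
gripper_width: 0.0419
grip_force: 49.8
```

Emit:
apply_moves(
  moves=[
    [0,0,-0.03,0,0,0,-0.3],
    [0,0,-0.04,0,0,0,-0.3],
    [0,0,0,0,0,0,-0.3],
  ],
)

```text
clock: 3.82
ee_pos: [0.4672, -0.3546, 0.099]
eef_rot: [0.002, 0.657, 0.754, -0.0]
wrist_force: [-0.0, 0.4, -2.4]
gripper_width: 0.0418
grip_force: 51.4
```

Run:
```python
from h import *
d=grab('wrist');to([.604,-.0997,.2]);cv2.imwrite('pics/w2.png',d['color'][...,::-1])
d=grab('side');cv2.imwrite('pics/s2.png',cv2.resize(d['color'][60:200,220:380,::-1],None,fx=4,fy=4,interpolation=2))
print(telemetry.read_state()['gripper_width'])
```

```text
ee [ 0.4668 -0.3542  0.0975] F [ 0.4  1.2 -3.4]
units shift [ 0.4664  0.3417 -0.2052] turn [ 0.0007  0.0008 -0.0016]
0.0416013021378418
```

View pics/s2.png

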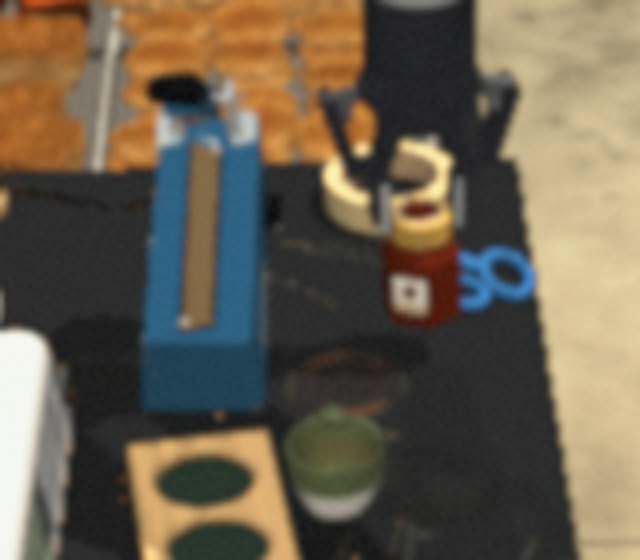

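```bash
cat >> h.py <<'E'
def held(n):
    d=grab(n);p,R=pose();c=cloud(d);hsv=cv2.cvtColor(d['color'],cv2.COLOR_RGB2HSV)
    q=R.inv().apply((c-p).reshape(-1,3)).reshape(c.shape)
    m=(d['depth']>0)&(np.hypot(q[...,0],q[...,1])<.034)&(q[...,2]>-.03)&(q[...,2]<.09)&(hsv[...,1]>90)
    k=q[m];print(n,'tool z range',np.percentile(k[:,2],[1,10,50,99]).round(4),len(k))
    t=k[k[:,2]<np.percentile(k[:,2],1)+.006]
    (x,y),r=cv2.minEnclosingCircle(t[:,:2].astype(np.float32));print('top circ tool xy',round(x,4),round(y,4),round(r,4),len(t))
    return d
E
python3 - <<'E'
from h import *
held('side');held('wrist');print(telemetry.read_state()['gripper_width'])
E
```

```text
side tool z range [-0.0206 -0.0172  0.0086  0.0604] 456
top circ tool xy 0.0017 -0.0005 0.0249 93
wrist tool z range [-0.0167 -0.0159 -0.0141  0.0562] 13855
top circ tool xy 0.0019 -0.0009 0.0242 8529
0.04190112496811032
```

View pics/w2.png

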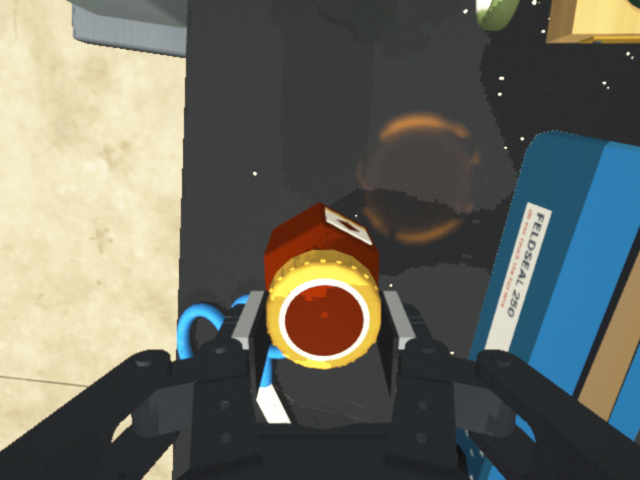

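Chestnut is held upright; its lid top is 15.5 mm behind the TCP. I'll raise it, move along tool x (world +y), then image the wells from the wrist.

Emit:
apply_moves(
  moves=[
    [0,0,-0.1,0,0,0,-0.3],
    [0.04,0,-0.1,0,0,0,-0.3],
    [0.09,0,0,0,0,0,-0.3],
    [0.09,0,0,0,0,0,-0.3],
    [0.05,0.08,0,0,0,0,-0.3],
  ],
)

```text
clock: 4.65
ee_pos: [0.4864, -0.2132, 0.1964]
eef_rot: [-0.0, 0.657, 0.754, -0.0]
wrist_force: [2.3, -2.1, -2.1]
gripper_width: 0.0418
grip_force: 52.5
```

Emit:
apply_moves(
  moves=[
    [0,0.09,0,0,0,0,-0.3],
    [0,0.09,0,0,0,0,-0.3],
    [0,0,0,0,0,0,-0.3],
  ],
)

```text
clock: 5.03
ee_pos: [0.5784, -0.2015, 0.1945]
eef_rot: [-0.001, 0.656, 0.754, -0.0]
wrist_force: [-0.7, 0.7, -2.9]
gripper_width: 0.042
grip_force: 52.7
```

```bash
cat >> h.py <<'E'
def wells(d):
    hsv=cv2.cvtColor(d['color'],cv2.COLOR_RGB2HSV);c=cloud(d)
    m=cv2.inRange(hsv,(35,50,15),(95,255,130));m=cv2.morphologyEx(m,cv2.MORPH_OPEN,np.ones((5,5)))
    cs,_=cv2.findContours(m,cv2.RETR_EXTERNAL,cv2.CHAIN_APPROX_NONE)
    for q in cs:
        if cv2.contourArea(q)<1500:continue
        P=np.array([ray(d,*p[0],.016)[:2] for p in q],np.float32)
        (x,y),r=cv2.minEnclosingCircle(P);print('felt',q.mean((0,1)).round(),'circ',round(x,4),round(y,4),'R',round(r,4),'area/',round(cv2.contourArea(P)/(np.pi*.033**2),2))
E
python3 - <<'E'
from h import *
d=grab('wrist');wells(d);to([.605,-.1014,.2]);cv2.imwrite('pics/w3.png',d['color'][...,::-1])
E
```

```text
felt [372. 187.] circ 0.6153 -0.1765 R 0.032 area/ 0.9
felt [375.  93.] circ 0.605 -0.1049 R 0.032 area/ 0.91
felt [544.  63.] circ 0.7319 -0.0656 R 0.0457 area/ 0.61
felt [377.  13.] circ 0.596 -0.0417 R 0.0303 area/ 0.32
ee [ 0.5771 -0.2018  0.1948] F [ 0.  -0.5 -2.2]
units shift [ 0.1913  0.0829 -0.0103] turn [-0.001  -0.0007 -0.001 ]
```

View pics/w3.png

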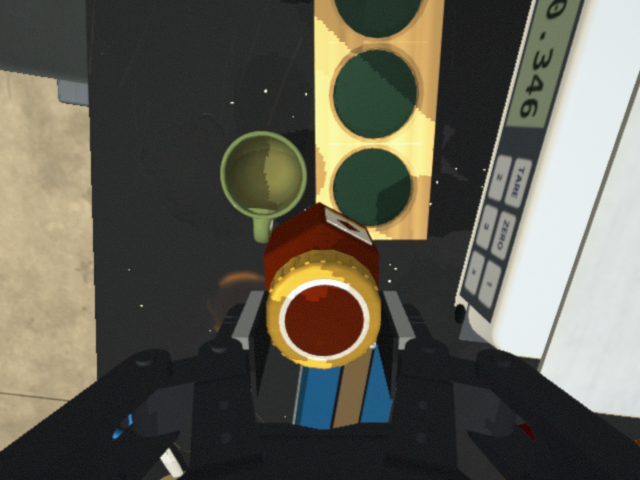

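The view shows wells at (375,93) and (372,187), the cup at (263,175) and the jar in hand. I'll check the camera geometry so I can reduce the rim-occlusion bias.

Run:
```python
from h import *
d=load('wrist');print(d['pose'].round(3))
c=cloud(d);hsv=cv2.cvtColor(d['color'],cv2.COLOR_RGB2HSV)
m=((abs(c[...,2]-.024)<.005)&(c[...,0]>.52)&(c[...,0]<.68)&(c[...,1]<.12)&(c[...,1]>-.3)).astype(np.uint8)
cs,h=cv2.findContours(m,cv2.RETR_CCOMP,cv2.CHAIN_APPROX_NONE)
for q,hh in zip(cs,h[0]):
    if len(q)<60:continue
    P=np.array([ray(d,*p[0],.024)[:2] for p in q],np.float32);print(hh[3],len(q),cv2.minEnclosingCircle(P),cv2.minAreaRect(P))
q=c[m>0];a=.14;e=np.array([np.cos(a),np.sin(a)]);f=np.array([-np.sin(a),np.cos(a)])
print('board x ext',np.percentile(q[:,:2]@e,[.5,99.5]),'min y',np.percentile(q[:,:2]@f,[.2]))
for w in [(.6153,-.1765),(.605,-.1049),(.6142,-.1697)]: print(np.dot(w,e),np.dot(w,f))
```

```text
[[ 0.991  0.132  0.038  0.569]
 [ 0.137 -0.95  -0.282 -0.13 ]
 [-0.001  0.284 -0.959  0.337]
 [ 0.     0.     0.     1.   ]]
-1 239 ((0.5293267369270325, -0.17496563494205475), 0.027482345700263977) ((0.5382474064826965, -0.1748715043067932), (0.054406680166721344, 0.036891210824251175), 89.61688232421875)
-1 881 ((0.6088666915893555, -0.12983541190624237), 0.099281445145607) ((0.6089138388633728, -0.12982869148254395), (0.09197875112295151, 0.17623598873615265), 8.13910961151123)
8 258 ((0.6047878265380859, -0.1049136221408844), 0.0332816019654274) ((0.6048024892807007, -0.10521991550922394), (0.06535077840089798, 0.06547239422798157), 56.858299255371094)
board x ext [0.49451433 0.63060273] min y [-0.30153569]
0.5846505427349279 -0.26063400177212914
0.584442604982465 -0.1882972423624687
0.5845101983186748 -0.2537470355717746
```

Emit:
apply_moves(
  moves=[
    [0.09,0.042,0,0,0,0,-0.3],
    [0.09,0.042,0,0,0,0,-0.3],
    [0,0,0.05,0,0,0,-0.3],
    [0,0,0.07,0,0,0,-0.3],
    [0,0,0.02,0,0,0,-0.3],
  ],
)

```text
clock: 5.7
ee_pos: [0.6044, -0.1075, 0.1243]
eef_rot: [-0.002, 0.657, 0.754, -0.001]
wrist_force: [0.7, -0.3, -2.5]
gripper_width: 0.0417
grip_force: 52.7
```

Run:
```python
from h import *
d=held('wrist');to([.6057,-.1068,.0785]);cv2.imwrite('pics/w4.png',d['color'][...,::-1])
```

```text
wrist tool z range [-0.0167 -0.0156 -0.0138  0.0564] 14102
top circ tool xy 0.0011 0.0001 0.0248 8651
ee [ 0.6047 -0.1076  0.1243] F [-0.2  0.7 -4.4]
units shift [0.0012 0.0025 0.0916] turn [-0.0014 -0.0007 -0.0019]
```

View pics/w4.png

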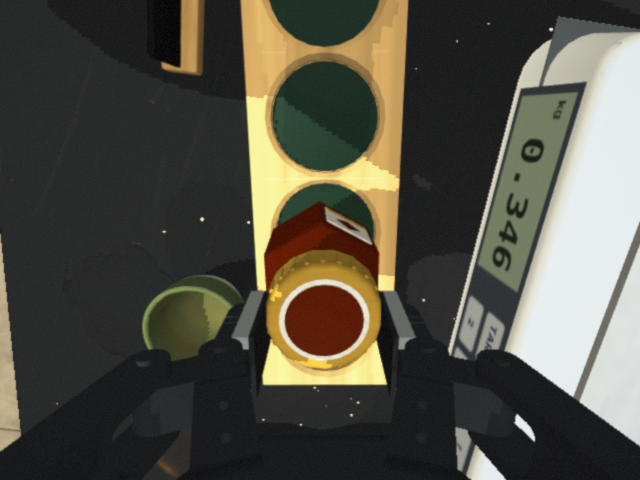

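Aligned over the third well from the card, with the cup and scale clear. I'll lower in small steps.

Emit:
apply_moves(
  moves=[
    [0,0.002,0.04,0,0,0,-0.3],
    [0,0,0.03,0,0,0,-0.3],
    [0,0,0.01,0,0,0,-0.3],
    [0,0,0.004,0,0,0,-0.3],
    [0,0,0,0,0,0,-0.3],
  ],
)

```text
clock: 6.38
ee_pos: [0.6072, -0.1074, 0.0846]
eef_rot: [0.0, 0.657, 0.754, 0.0]
wrist_force: [0.5, -0.3, -2.0]
gripper_width: 0.042
grip_force: 52.7
```

Emit:
apply_moves(
  moves=[
    [0,0,0.004,0,0,0,-0.3],
    [0,0,0,0,0,0,-0.3],
  ],
)

```text
clock: 6.62
ee_pos: [0.607, -0.1073, 0.0824]
eef_rot: [0.0, 0.657, 0.754, 0.0]
wrist_force: [0.4, -0.8, -2.4]
gripper_width: 0.0417
grip_force: 52.7
```

Emit:
apply_moves(
  moves=[
    [0,0,0.003,0,0,0,-0.3],
    [0,0,0,0,0,0,-0.3],
  ],
)

```text
clock: 6.88
ee_pos: [0.607, -0.1073, 0.0807]
eef_rot: [-0.0, 0.657, 0.754, 0.0]
wrist_force: [-0.4, -0.0, -3.1]
gripper_width: 0.0418
grip_force: 52.7
```

Emit:
apply_moves(
  moves=[
    [0,0,0.003,0,0,0,-0.3],
    [0,0,0,0,0,0,-0.3],
  ],
)

```text
clock: 7.12
ee_pos: [0.6071, -0.1074, 0.0801]
eef_rot: [0.0, 0.657, 0.754, 0.0]
wrist_force: [-4.0, 0.5, 6.2]
gripper_width: 0.0423
grip_force: 53.7
```

Emit:
apply_moves(
  moves=[
    [0,0,0.002,0,0,0,-0.3],
    [0,0,0,0,0,0,-0.3],
  ],
)

```text
clock: 7.38
ee_pos: [0.6072, -0.1075, 0.0799]
eef_rot: [0.001, 0.657, 0.754, 0.0]
wrist_force: [-8.0, 1.9, 17.6]
gripper_width: 0.0417
grip_force: 55.0
```

Touched the floor at TCP 0.080 (0.016 + 0.064). Releasing.

Emit:
apply_moves(
  moves=[
    [0,0,-0.003,0,0,0,-0.3],
    [0,0,0,0,0,0,0.1],
    [0,0,0,0,0,0,0.53],
    [0,0,0,0,0,0,0.53],
    [0,0,-0.04,0,0,0,0.53],
  ],
)

```text
clock: 8.0
ee_pos: [0.6063, -0.1071, 0.0986]
eef_rot: [-0.001, 0.657, 0.754, -0.0]
wrist_force: [0.3, 0.1, -0.3]
gripper_width: 0.0653
grip_force: 0.0
```

Emit:
apply_moves(
  moves=[
    [0,0,-0.09,0,0,0,0.53],
    [0,-0.03,-0.1,0,0,0,0.53],
    [0.08,-0.04,-0.1,0,0,0,0.53],
    [0.1,-0.04,0,0,0,0,0.53],
    [0.1,-0.04,0,0,0,0,0.53],
  ],
)

```text
clock: 8.62
ee_pos: [0.5145, 0.0196, 0.2419]
eef_rot: [0.0, 0.657, 0.754, 0.0]
wrist_force: [1.1, 0.9, -0.3]
gripper_width: 0.0652
grip_force: 0.0
```

Emit:
apply_moves(
  moves=[
    [0.1,-0.03,0,0,0,0,0.53],
    [0.1,-0.03,0,0,0,0,0.53],
    [0.05,-0.02,0,0,0,0,0.53],
    [0,0,0,0,0,0,0.53],
  ],
)

```text
clock: 9.12
ee_pos: [0.4579, 0.1382, 0.2417]
eef_rot: [0.0, 0.656, 0.755, 0.0]
wrist_force: [1.2, -0.6, -0.1]
gripper_width: 0.0654
grip_force: 0.0
```

Run:
```python
from h import *
d=grab('wrist');tops(d);to([.443,.240,.12]);cv2.imwrite('pics/w5.png',d['color'][...,::-1])
```

```text
pale 2982 mean [0.4436 0.238  0.0781] circ 0.4437 0.238 R 0.0226
gold 3230 mean [0.5401 0.2682 0.078 ] circ 0.5409 0.2688 R 0.023
dark few 0
chest few 0
pres few 0
turq 2314 mean [0.4435 0.1425 0.0781] circ 0.4434 0.1414 R 0.0227
blue 2292 mean [0.5371 0.1498 0.078 ] circ 0.5382 0.1488 R 0.0228
purp few 0
ee [0.4585 0.1373 0.2416] F [-0.3 -0.9  0.1]
units shift [ 0.2077 -0.0025  0.2431] turn [ 0.0003  0.     -0.0008]
```

View pics/w5.png

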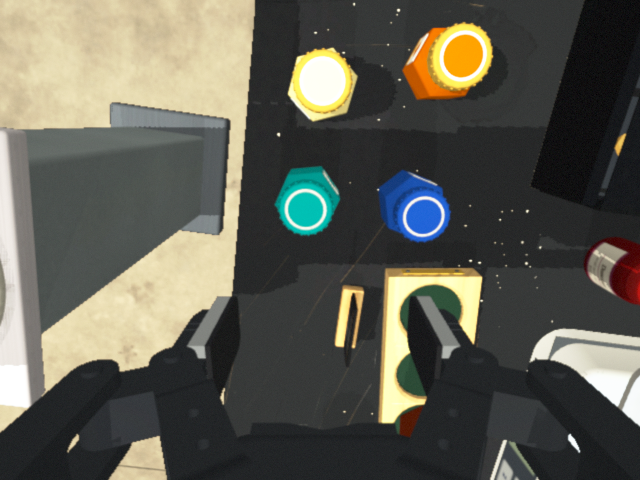

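Pale (323,80) and golden (465,57) have gold lids; turquoise (305,210) and blue (424,216) are the look-alikes to leave. Picking pale.

Emit:
apply_moves(
  moves=[
    [0.1,0,0,0,0,0,0.53],
    [0.1,0,0.05,0,0,0,0.53],
    [0.004,-0.001,0.09,0,0,0,0.53],
    [0,0,0.09,0,0,0,0.53],
    [0,0,0,0,0,0,0.53],
  ],
)

```text
clock: 9.8
ee_pos: [0.4433, 0.2367, 0.124]
eef_rot: [-0.001, 0.657, 0.754, -0.002]
wrist_force: [-0.2, -0.3, 1.7]
gripper_width: 0.0651
grip_force: 0.0
```

Run:
```python
from h import *
d=grab('wrist');tops(d,dict(pale=(.4437,.238)));to([.4437,.238,.063])
```

```text
pale 5368 mean [0.4432 0.2398 0.078 ] circ 0.4436 0.2379 R 0.0228
ee [0.4445 0.2371 0.1264] F [ 0.9 -0.6  0.4]
units shift [ 0.0019 -0.001   0.1268] turn [-0.0009  0.0002 -0.0021]
```

Emit:
apply_moves(
  moves=[
    [0.001,0,0.06,0,0,0,0.53],
    [0,0,0.06,0,0,0,0.53],
    [0,0,0.006,0,0,0,0.53],
    [0,0,0,0,0,0,0.53],
    [0,0,0,0,0,0,0.1],
  ],
)

```text
clock: 10.48
ee_pos: [0.4451, 0.2386, 0.0652]
eef_rot: [0.001, 0.657, 0.754, 0.001]
wrist_force: [-0.6, -0.4, -0.6]
gripper_width: 0.0486
grip_force: 0.0
```

Emit:
apply_moves(
  moves=[
    [0,0,0,0,0,0,-0.3],
    [0,0,0,0,0,0,-0.3],
    [0,0,0,0,0,0,-0.3],
    [0,0,0,0,0,0,-0.3],
  ],
)

```text
clock: 10.98
ee_pos: [0.4449, 0.2388, 0.0653]
eef_rot: [0.001, 0.657, 0.754, 0.001]
wrist_force: [-4.2, -1.4, 13.9]
gripper_width: 0.0419
grip_force: 49.1
```

Emit:
apply_moves(
  moves=[
    [0,0,-0.03,0,0,0,-0.3],
    [0,0,-0.05,0,0,0,-0.3],
    [0,0,0,0,0,0,-0.3],
  ],
)

```text
clock: 11.35
ee_pos: [0.4452, 0.2388, 0.1058]
eef_rot: [0.001, 0.657, 0.754, 0.002]
wrist_force: [0.1, 0.1, -3.8]
gripper_width: 0.0418
grip_force: 51.6
```

Run:
```python
from h import *
held('wrist');to([.5844,.0375,.22])
```

```text
wrist tool z range [-0.0158 -0.0149 -0.0116  0.0577] 7691
top circ tool xy -0.0006 0.0003 0.0234 4135
ee [0.4445 0.2386 0.1043] F [-0.3 -0.4 -3.7]
units shift [-0.4365  0.2226 -0.2312] turn [ 0.0009 -0.0002 -0.0016]
```

Emit:
apply_moves(
  moves=[
    [0,0,-0.1,0,0,0,-0.3],
    [-0.04,0.02,-0.1,0,0,0,-0.3],
    [-0.1,0.04,-0.03,0,0,0,-0.3],
    [-0.1,0.04,0,0,0,0,-0.3],
    [-0.1,0.04,0,0,0,0,-0.3],
  ],
)

```text
clock: 12.02
ee_pos: [0.5371, 0.078, 0.2178]
eef_rot: [-0.0, 0.657, 0.754, -0.0]
wrist_force: [1.7, 0.7, -3.6]
gripper_width: 0.0415
grip_force: 52.5
```

Emit:
apply_moves(
  moves=[
    [-0.1,0.04,0,0,0,0,-0.3],
    [-0.1,0.02,0,0,0,0,-0.3],
    [-0.06,0,0,0,0,0,-0.3],
    [0,0,0,0,0,0,-0.3],
    [0,0,0,0,0,0,-0.3],
  ],
)

```text
clock: 12.65
ee_pos: [0.5839, -0.0447, 0.2177]
eef_rot: [-0.001, 0.657, 0.754, -0.0]
wrist_force: [-0.6, 0.3, -3.1]
gripper_width: 0.0418
grip_force: 52.5
```

```bash
cat >> h.py <<'E'
def rims(d):
    c=cloud(d);m=((abs(c[...,2]-.024)<.005)&(c[...,0]>.53)&(c[...,0]<.68)&(c[...,1]<.12)&(c[...,1]>-.3)).astype(np.uint8)
    cs,h=cv2.findContours(m,cv2.RETR_CCOMP,cv2.CHAIN_APPROX_NONE)
    for q,hh in zip(cs,h[0]):
        if len(q)<90:continue
        P=np.array([ray(d,*p[0],.024)[:2] for p in q],np.float32)
        print('hole' if hh[3]>=0 else 'outer',len(q),cv2.minEnclosingCircle(P),cv2.minAreaRect(P))
E
python3 - <<'E'
from h import *
d=grab('wrist');rims(d);to([.5842,.038,.2]);cv2.imwrite('pics/w6.png',d['color'][...,::-1])
E
```

```text
outer 130 ((0.610663652420044, -0.2720443308353424), 0.03154042363166809) ((0.6106629371643066, -0.27207329869270325), (0.011184189468622208, 0.06267781555652618), 88.60672760009766)
outer 230 ((0.6195936799049377, -0.20440195500850677), 0.047110769897699356) ((0.6179910898208618, -0.19761624932289124), (0.09132607281208038, 0.04007609561085701), 9.095136642456055)
outer 772 ((0.5931602716445923, -0.02118474245071411), 0.1112622618675232) ((0.5932714939117432, -0.020877033472061157), (0.09196599572896957, 0.2031777948141098), 8.144036293029785)
hole 233 ((0.5847904086112976, 0.0376100055873394), 0.033275142312049866) ((0.5847141742706299, 0.03758300840854645), (0.0656035915017128, 0.06565309315919876), 46.294498443603516)
ee [ 0.5839 -0.0444  0.218 ] F [-0.2  0.6 -3.3]
units shift [0.1631 0.0231 0.036 ] turn [-0.0003 -0.0003 -0.0013]
```

View pics/w6.png

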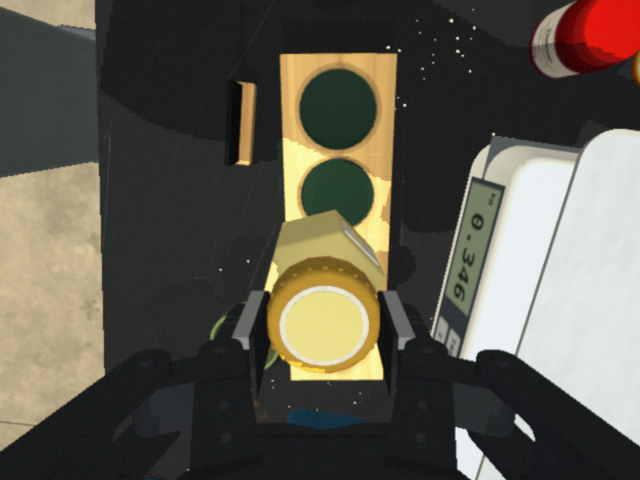

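The card-end well (338,108) is measured at (0.5848, 0.0376), within 1 mm of prediction. Placing pale there.

Emit:
apply_moves(
  moves=[
    [0.08,0.012,0,0,0,0,-0.3],
    [0.0835,0.013,0.02,0,0,0,-0.3],
    [0,0,0.08,0,0,0,-0.3],
    [0,0,0.08,0,0,0,-0.3],
    [0,0,0,0,0,0,-0.3],
  ],
)

```text
clock: 13.32
ee_pos: [0.5837, 0.0387, 0.126]
eef_rot: [-0.002, 0.657, 0.754, -0.001]
wrist_force: [-0.2, 0.4, -1.9]
gripper_width: 0.0422
grip_force: 52.4
```

Run:
```python
from h import *
held('wrist');to([.5846,.0382,.0855])
```

```text
wrist tool z range [-0.0127 -0.0117 -0.0098  0.06  ] 13410
top circ tool xy -0.0007 -0.0008 0.0237 8093
ee [0.5849 0.0384 0.1284] F [ 0.   0.7 -1.7]
units shift [-0.0003 -0.0005  0.0858] turn [-0.0007 -0.0002 -0.0011]
```

Emit:
apply_moves(
  moves=[
    [0,0,0.05,0,0,0,-0.3],
    [0,0,0.025,0,0,0,-0.3],
    [0,0,0.008,0,0,0,-0.3],
    [0,0,0,0,0,0,-0.3],
  ],
)

```text
clock: 13.88
ee_pos: [0.5857, 0.0376, 0.0877]
eef_rot: [0.0, 0.657, 0.754, 0.0]
wrist_force: [0.4, 0.3, -3.3]
gripper_width: 0.0419
grip_force: 52.4
```

Emit:
apply_moves(
  moves=[
    [0,0,0.004,0,0,0,-0.3],
    [0,0,0,0,0,0,-0.3],
  ],
)

```text
clock: 14.12
ee_pos: [0.5855, 0.0376, 0.0852]
eef_rot: [0.0, 0.657, 0.754, 0.0]
wrist_force: [-0.7, 0.3, -2.7]
gripper_width: 0.0416
grip_force: 52.4
```

Emit:
apply_moves(
  moves=[
    [0,0,0.003,0,0,0,-0.3],
    [0,0,0,0,0,0,-0.3],
  ],
)

```text
clock: 14.38
ee_pos: [0.5853, 0.0376, 0.0833]
eef_rot: [-0.0, 0.657, 0.754, -0.0]
wrist_force: [0.3, -0.1, -2.0]
gripper_width: 0.0418
grip_force: 52.4
```

Emit:
apply_moves(
  moves=[
    [0,0,0.003,0,0,0,-0.3],
    [0,0,0,0,0,0,-0.3],
  ],
)

```text
clock: 14.62
ee_pos: [0.5853, 0.0376, 0.0818]
eef_rot: [-0.0, 0.657, 0.754, -0.0]
wrist_force: [1.2, -0.7, -2.7]
gripper_width: 0.0419
grip_force: 52.4
```

Emit:
apply_moves(
  moves=[
    [0,0,0.002,0,0,0,-0.3],
    [0,0,0,0,0,0,-0.3],
  ],
)

```text
clock: 14.88
ee_pos: [0.5854, 0.0375, 0.0815]
eef_rot: [0.0, 0.657, 0.754, 0.0]
wrist_force: [-3.8, -1.0, 4.9]
gripper_width: 0.0419
grip_force: 53.5
```

Floor contact at 0.0815. Release and go to golden.

Emit:
apply_moves(
  moves=[
    [0,0,-0.001,0,0,0,-0.3],
    [0,0,0,0,0,0,0.1],
    [0,0,0,0,0,0,0.53],
    [0,0,0,0,0,0,0.53],
    [0,0,-0.04,0,0,0,0.53],
  ],
)

```text
clock: 15.5
ee_pos: [0.5847, 0.0376, 0.1003]
eef_rot: [-0.001, 0.657, 0.754, -0.001]
wrist_force: [0.0, 0.1, 0.1]
gripper_width: 0.0652
grip_force: 0.0
```

Emit:
apply_moves(
  moves=[
    [0,0,-0.1,0,0,0,0.53],
    [0.05,-0.003,-0.1,0,0,0,0.53],
    [0.1,-0.005,0,0,0,0,0.53],
    [0.1,-0.005,0,0,0,0,0.53],
    [0.1,-0.005,0,0,0,0,0.53],
  ],
)

```text
clock: 16.12
ee_pos: [0.5522, 0.2112, 0.2016]
eef_rot: [0.0, 0.657, 0.754, 0.0]
wrist_force: [0.3, 0.2, 0.0]
gripper_width: 0.0655
grip_force: 0.0
```

Emit:
apply_moves(
  moves=[
    [0.1,-0.005,0,0,0,0,0.53],
    [0.02,0,0.08,0,0,0,0.53],
    [0,0,0.08,0,0,0,0.53],
    [0,0,0,0,0,0,0.53],
    [0,0,0,0,0,0,0.53],
  ],
)

```text
clock: 16.75
ee_pos: [0.5426, 0.2689, 0.1232]
eef_rot: [0.0, 0.657, 0.754, 0.001]
wrist_force: [-0.2, -1.0, -0.2]
gripper_width: 0.0656
grip_force: 0.0
```

Run:
```python
from h import *
d=grab('wrist');tops(d,dict(gold=(.5409,.2688),dark=J['dark'],pres=J['pres']));to([.5409,.2688,.065])
```

```text
gold 5384 mean [0.5409 0.2705 0.078 ] circ 0.5412 0.2685 R 0.0229
dark 7406 mean [0.581  0.3815 0.0782] circ 0.5817 0.3847 R 0.0229
pres 6843 mean [0.4549 0.368  0.0766] circ 0.4528 0.3762 R 0.0257
ee [0.5428 0.2689 0.1235] F [ 0.2 -0.   0. ]
units shift [ 0.0003 -0.004   0.117 ] turn [ 0.0012 -0.0003 -0.0018]
```

Emit:
apply_moves(
  moves=[
    [0,-0.003,0.06,0,0,0,0.53],
    [0,0,0.055,0,0,0,0.53],
    [0,0,0,0,0,0,0.53],
    [0,0,0,0,0,0,0.53],
    [0,0,0,0,0,0,0.1],
  ],
)

```text
clock: 17.42
ee_pos: [0.5412, 0.2688, 0.0656]
eef_rot: [0.001, 0.657, 0.754, 0.001]
wrist_force: [0.7, -0.2, 1.0]
gripper_width: 0.0483
grip_force: 0.0
```

Emit:
apply_moves(
  moves=[
    [0,0,0,0,0,0,-0.3],
    [0,0,0,0,0,0,-0.3],
    [0,0,0,0,0,0,-0.3],
    [0,0,0,0,0,0,-0.3],
  ],
)

```text
clock: 17.92
ee_pos: [0.541, 0.2688, 0.0658]
eef_rot: [0.0, 0.657, 0.754, 0.001]
wrist_force: [-3.5, -2.0, 12.8]
gripper_width: 0.0417
grip_force: 49.5
```

Emit:
apply_moves(
  moves=[
    [0,0,-0.03,0,0,0,-0.3],
    [0,0,-0.1,0,0,0,-0.3],
    [0,0,-0.1,0,0,0,-0.3],
    [0,0,-0.04,0,0,0,-0.3],
    [0,0,0,0,0,0,-0.3],
  ],
)

```text
clock: 18.55
ee_pos: [0.5409, 0.2688, 0.2012]
eef_rot: [0.001, 0.657, 0.754, 0.001]
wrist_force: [-0.8, -0.6, -3.9]
gripper_width: 0.0413
grip_force: 52.0
```

Run:
```python
from h import *
held('wrist');to([.5948,-.0338,.2])
```

```text
wrist tool z range [-0.0157 -0.0149 -0.0132  0.0568] 13648
top circ tool xy -0.0002 0.0003 0.0231 8180
ee [0.5404 0.2686 0.1993] F [-0.4 -0.3 -4.3]
units shift [-0.614   0.0252 -0.0015] turn [ 0.0004 -0.0001 -0.0016]
```

Emit:
apply_moves(
  moves=[
    [-0.06,0.005,0,0,0,0,-0.3],
    [-0.1,0.005,0,0,0,0,-0.3],
    [-0.1,0.005,0,0,0,0,-0.3],
    [-0.1,0.005,0,0,0,0,-0.3],
    [-0.1,0.005,0,0,0,0,-0.3],
  ],
)

```text
clock: 19.23
ee_pos: [0.5837, 0.0409, 0.1974]
eef_rot: [-0.001, 0.657, 0.754, -0.001]
wrist_force: [0.3, -0.3, -2.9]
gripper_width: 0.0416
grip_force: 52.0
```

Emit:
apply_moves(
  moves=[
    [-0.1,0,0,0,0,0,-0.3],
    [-0.054,0,0,0,0,0,-0.3],
    [0,0,0,0,0,0,-0.3],
    [0,0,0.07,0,0,0,-0.3],
    [0,0,0.06,0,0,0,-0.3],
  ],
)

```text
clock: 19.85
ee_pos: [0.594, -0.033, 0.1318]
eef_rot: [-0.001, 0.657, 0.754, -0.0]
wrist_force: [0.1, 0.1, -2.9]
gripper_width: 0.0417
grip_force: 51.9
```

Emit:
apply_moves(
  moves=[
    [0,0,0.01,0,0,0,-0.3],
    [0,0,0,0,0,0,-0.3],
  ],
)

```text
clock: 20.1
ee_pos: [0.5948, -0.0334, 0.1292]
eef_rot: [-0.0, 0.657, 0.754, 0.0]
wrist_force: [0.4, -1.0, -2.9]
gripper_width: 0.0411
grip_force: 51.9
```

Run:
```python
from h import *
held('wrist');to([.595,-.0335,.0855])
```

```text
wrist tool z range [-0.0135 -0.0124 -0.0107  0.0591] 13922
top circ tool xy -0.002 0.0054 0.0282 8407
ee [ 0.5951 -0.0335  0.1298] F [-0.1  0.5 -2.9]
units shift [ 0.0001 -0.0002  0.0887] turn [ 0.0004  0.0001 -0.0014]
```

Emit:
apply_moves(
  moves=[
    [0,0,0.05,0,0,0,-0.3],
    [0,0,0.03,0,0,0,-0.3],
    [0,0,0.009,0,0,0,-0.3],
    [0,0,0,0,0,0,-0.3],
    [0,0,0,0,0,0,-0.3],
  ],
)

```text
clock: 20.78
ee_pos: [0.5951, -0.0339, 0.0852]
eef_rot: [0.0, 0.657, 0.754, 0.0]
wrist_force: [-0.5, -0.1, -3.5]
gripper_width: 0.0419
grip_force: 51.9
```

Emit:
apply_moves(
  moves=[
    [0,0,0.003,0,0,0,-0.3],
    [0,0,0,0,0,0,-0.3],
  ],
)

```text
clock: 21.02
ee_pos: [0.5947, -0.0338, 0.083]
eef_rot: [0.0, 0.657, 0.754, 0.0]
wrist_force: [0.8, 0.4, -3.4]
gripper_width: 0.0418
grip_force: 52.0
```

Emit:
apply_moves(
  moves=[
    [0,0,0.003,0,0,0,-0.3],
    [0,0,0,0,0,0,-0.3],
  ],
)

```text
clock: 21.28
ee_pos: [0.5949, -0.0339, 0.082]
eef_rot: [0.0, 0.657, 0.754, 0.0]
wrist_force: [-2.2, -0.4, 4.9]
gripper_width: 0.0416
grip_force: 52.8
```

Golden is on the floor of its well. Release and go to dark.

Emit:
apply_moves(
  moves=[
    [0,0,-0.001,0,0,0,-0.3],
    [0,0,0,0,0,0,0.1],
    [0,0,0,0,0,0,0.53],
    [0,0,0,0,0,0,0.53],
    [0,0,-0.04,0,0,0,0.53],
  ],
)

```text
clock: 21.9
ee_pos: [0.594, -0.0337, 0.1008]
eef_rot: [-0.001, 0.657, 0.754, -0.001]
wrist_force: [-0.5, -0.1, 0.7]
gripper_width: 0.065
grip_force: 0.0
```

Emit:
apply_moves(
  moves=[
    [0,0,-0.1,0,0,0,0.53],
    [0.03,0,-0.1,0,0,0,0.53],
    [0.1,0.01,0,0,0,0,0.53],
    [0.1,0.01,0,0,0,0,0.53],
    [0.1,0.01,0,0,0,0,0.53],
  ],
)

```text
clock: 22.52
ee_pos: [0.5868, 0.1331, 0.2021]
eef_rot: [0.0, 0.657, 0.754, 0.0]
wrist_force: [0.7, -0.3, -1.0]
gripper_width: 0.0653
grip_force: 0.0
```

Emit:
apply_moves(
  moves=[
    [0.1,0.01,0,0,0,0,0.53],
    [0.1,0.01,0,0,0,0,0.53],
    [0.1,0.01,0,0,0,0,0.53],
    [0.1,0.015,0,0,0,0,0.53],
    [0.1,0.015,0,0,0,0,0.53],
  ],
)

```text
clock: 23.15
ee_pos: [0.5824, 0.3851, 0.202]
eef_rot: [0.0, 0.657, 0.754, 0.0]
wrist_force: [0.8, 0.7, 0.6]
gripper_width: 0.0654
grip_force: 0.0
```

Emit:
apply_moves(
  moves=[
    [0.0025,0.001,0.05,0,0,0,0.53],
    [0,0,0.06,0,0,0,0.53],
    [0,0,0.04,0,0,0,0.53],
    [0,0,0,0,0,0,0.53],
  ],
)

```text
clock: 23.65
ee_pos: [0.5825, 0.3843, 0.1256]
eef_rot: [-0.001, 0.657, 0.754, -0.001]
wrist_force: [-0.1, 0.4, 0.8]
gripper_width: 0.0659
grip_force: 0.0
```

Run:
```python
from h import *
d=grab('wrist');tops(d,dict(dark=(.5817,.3847)));to([.5817,.3847,.065]);cv2.imwrite('pics/w7.png',d['color'][...,::-1])
```

```text
dark 5270 mean [0.5814 0.3868 0.0781] circ 0.5819 0.3851 R 0.0229
ee [0.583  0.3846 0.1271] F [0.3 1.2 1.1]
units shift [ 0.0005 -0.0025  0.1243] turn [-0.0002 -0.     -0.0017]
```

View pics/w7.png

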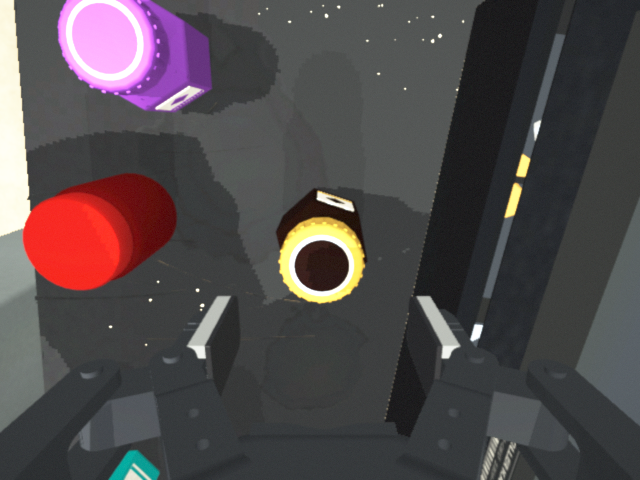

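Dark lid with dark seal is at (321,262); red preserve and purple are well to the left. I'll check the register's clearance on the right.

Run:
```python
from h import *
c=cloud(load('wrist'))
for v,u in [(260,u) for u in range(400,480,10)]+[(330,u) for u in range(400,420,8)]+[(200,450)]: print(u,v,c[v,u].round(3))
c=cloud(load('side')) if 1 else 0
m=(c[...,2]>.015)&(c[...,0]<.75)&(c[...,0]>.615)
for y in (.32,.35,.38,.41,.44):
    q=c[m&(abs(c[...,1]-y)<.015)];print(y,len(q),np.percentile(q[:,0],[0,1,5]).round(3),q[q[:,0].argmin()].round(3))
```

```text
400 260 [0.641 0.367 0.   ]
410 260 [0.648 0.369 0.001]
420 260 [0.652 0.373 0.012]
430 260 [0.652 0.381 0.033]
440 260 [0.652 0.387 0.051]
450 260 [0.651 0.393 0.067]
460 260 [0.652 0.398 0.079]
470 260 [0.651 0.402 0.091]
400 330 [ 0.652  0.311 -0.   ]
408 330 [0.616 0.383 0.133]
416 330 [0.615 0.39  0.145]
450 200 [0.652 0.422 0.044]
0.32 836 [0.652 0.652 0.653] [0.652 0.321 0.092]
0.35 934 [0.647 0.649 0.653] [0.647 0.353 0.064]
0.38 981 [0.652 0.652 0.653] [0.652 0.386 0.035]
0.41 1036 [0.652 0.652 0.653] [0.652 0.41  0.09 ]
0.44 1136 [0.652 0.652 0.653] [0.652 0.444 0.052]
```

The face is at x=0.652 and the finger backs reach about 0.63, so it is clear. Grasping.

Emit:
apply_moves(
  moves=[
    [0.001,-0.002,0.06,0,0,0,0.53],
    [0,0,0.06,0,0,0,0.53],
    [0,0,0.002,0,0,0,0.53],
    [0,0,0,0,0,0,0.53],
    [0,0,0,0,0,0,0.1],
  ],
)

```text
clock: 24.32
ee_pos: [0.5826, 0.3854, 0.0679]
eef_rot: [0.0, 0.657, 0.754, 0.001]
wrist_force: [0.3, 0.5, -0.1]
gripper_width: 0.0488
grip_force: 0.0
```

Emit:
apply_moves(
  moves=[
    [0,0,0,0,0,0,-0.3],
    [0,0,0,0,0,0,-0.3],
    [0,0,0,0,0,0,-0.3],
    [0,0,0,0,0,0,-0.3],
  ],
)

```text
clock: 24.82
ee_pos: [0.5824, 0.3855, 0.068]
eef_rot: [0.0, 0.657, 0.754, 0.001]
wrist_force: [-3.3, -2.1, 9.7]
gripper_width: 0.0417
grip_force: 49.7
```

Emit:
apply_moves(
  moves=[
    [0,0,-0.03,0,0,0,-0.3],
    [0,0,-0.1,0,0,0,-0.3],
    [0,0,-0.1,0,0,0,-0.3],
    [0,0,-0.06,0,0,0,-0.3],
    [0,0,0,0,0,0,-0.3],
  ],
)

```text
clock: 25.45
ee_pos: [0.5826, 0.3855, 0.2145]
eef_rot: [0.001, 0.657, 0.754, 0.002]
wrist_force: [0.2, 0.4, -3.2]
gripper_width: 0.0414
grip_force: 51.8
```

Run:
```python
from h import *
held('wrist');to([.615,-.1764,.21])
```

```text
wrist tool z range [-0.0146 -0.0138 -0.0121  0.0533] 12263
top circ tool xy -0.0003 0.0005 0.0232 7625
ee [0.582  0.3852 0.2119] F [-0.6 -0.4 -3.9]
units shift [-1.1217 -0.0881  0.0029] turn [ 0.0008 -0.0003 -0.0016]
```

Emit:
apply_moves(
  moves=[
    [-0.06,-0.008,0,0,0,0,-0.3],
    [-0.1,-0.008,0,0,0,0,-0.3],
    [-0.1,-0.008,0,0,0,0,-0.3],
    [-0.1,-0.008,0,0,0,0,-0.3],
    [-0.1,-0.008,0,0,0,0,-0.3],
  ],
)

```text
clock: 26.12
ee_pos: [0.5927, 0.1529, 0.2092]
eef_rot: [-0.001, 0.657, 0.754, -0.001]
wrist_force: [1.0, -0.6, -2.4]
gripper_width: 0.0412
grip_force: 51.8
```

Emit:
apply_moves(
  moves=[
    [-0.1,-0.008,0,0,0,0,-0.3],
    [-0.1,-0.008,0,0,0,0,-0.3],
    [-0.1,-0.008,0,0,0,0,-0.3],
    [-0.1,-0.008,0,0,0,0,-0.3],
    [-0.1,-0.008,0,0,0,0,-0.3],
  ],
)

```text
clock: 26.75
ee_pos: [0.6071, -0.0973, 0.2092]
eef_rot: [-0.001, 0.657, 0.754, -0.0]
wrist_force: [0.7, 0.5, -3.7]
gripper_width: 0.0416
grip_force: 51.8
```

Emit:
apply_moves(
  moves=[
    [-0.1,-0.008,0,0,0,0,-0.3],
    [-0.06,0,0,0,0,0,-0.3],
    [0,0,0,0,0,0,-0.3],
    [0,0,0.06,0,0,0,-0.3],
    [0,0,0,0,0,0,-0.3],
  ],
)

```text
clock: 27.38
ee_pos: [0.6135, -0.1744, 0.1779]
eef_rot: [-0.003, 0.657, 0.754, -0.001]
wrist_force: [-0.5, -0.5, -3.0]
gripper_width: 0.0412
grip_force: 51.8
```

Run:
```python
from h import *
held('wrist');to([.6152,-.1762,.088])
```

```text
wrist tool z range [-0.0103 -0.0094 -0.0077  0.0609] 12459
top circ tool xy -0.0007 -0.0004 0.0235 7710
ee [ 0.6142 -0.1747  0.1798] F [ 0.3 -0.1 -2. ]
units shift [-0.0036  0.0021  0.1836] turn [-0.0012 -0.0008 -0.0013]
```

Emit:
apply_moves(
  moves=[
    [-0.003,0.001,0.08,0,0,0,-0.3],
    [0,0,0.06,0,0,0,-0.3],
    [0,0,0.02,0,0,0,-0.3],
    [0,0,0,0,0,0,-0.3],
    [0,0,0,0,0,0,-0.3],
  ],
)

```text
clock: 28.05
ee_pos: [0.6162, -0.1772, 0.1026]
eef_rot: [0.001, 0.657, 0.754, 0.0]
wrist_force: [0.3, -0.2, -4.0]
gripper_width: 0.0411
grip_force: 51.8
```

Run:
```python
from h import *
d=held('wrist');to([.6152,-.1762,.088]);cv2.imwrite('pics/w8.png',d['color'][...,::-1])
```

```text
wrist tool z range [-0.0121 -0.0113 -0.0079  0.0869] 14633
top circ tool xy -0.0006 0.0035 0.0265 7677
ee [ 0.6161 -0.1772  0.1025] F [-1.  -0.1 -2.6]
units shift [ 0.0023 -0.0015  0.029 ] turn [ 0.0009  0.0005 -0.0015]
```

View pics/w8.png

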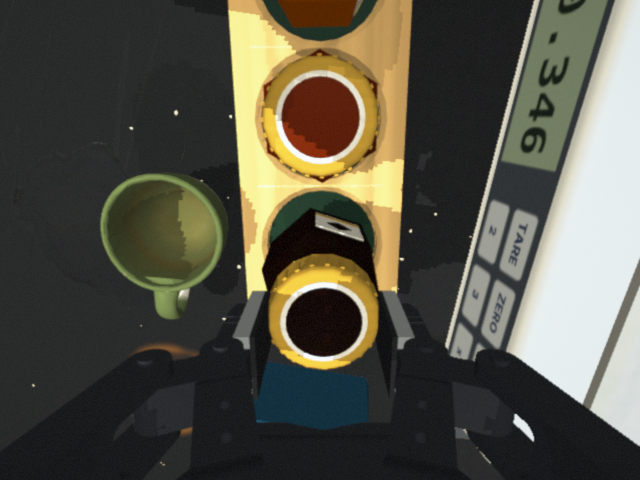

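Dark is over the last well and clear of the neighbouring jar and cup. Lowering.

Emit:
apply_moves(
  moves=[
    [0.002,-0.001,0.02,0,0,0,-0.3],
    [0,0,0.009,0,0,0,-0.3],
    [0,0,0,0,0,0,-0.3],
  ],
)

```text
clock: 28.48
ee_pos: [0.6146, -0.176, 0.0858]
eef_rot: [-0.001, 0.657, 0.754, -0.0]
wrist_force: [0.3, -0.6, -3.5]
gripper_width: 0.0415
grip_force: 51.8
```

Emit:
apply_moves(
  moves=[
    [0,0,0.003,0,0,0,-0.3],
    [0,0,0,0,0,0,-0.3],
  ],
)

```text
clock: 28.72
ee_pos: [0.6149, -0.1762, 0.0849]
eef_rot: [-0.0, 0.657, 0.754, 0.0]
wrist_force: [0.7, -0.1, -2.3]
gripper_width: 0.0413
grip_force: 51.8
```

Emit:
apply_moves(
  moves=[
    [0,0,0.003,0,0,0,-0.3],
    [0,0,0,0,0,0,-0.3],
  ],
)

```text
clock: 28.98
ee_pos: [0.6151, -0.1764, 0.0842]
eef_rot: [0.001, 0.657, 0.754, 0.0]
wrist_force: [-2.3, -0.9, 5.0]
gripper_width: 0.0412
grip_force: 52.7
```

Contact at 0.084, as expected. Release, retreat, and verify.

Emit:
apply_moves(
  moves=[
    [0,0,-0.001,0,0,0,-0.3],
    [0,0,0,0,0,0,0.1],
    [0,0,0,0,0,0,0.53],
    [0,0,0,0,0,0,0.53],
    [0,0,-0.04,0,0,0,0.53],
  ],
)

```text
clock: 29.6
ee_pos: [0.6142, -0.1759, 0.1033]
eef_rot: [-0.001, 0.657, 0.754, -0.0]
wrist_force: [0.3, -0.7, -0.8]
gripper_width: 0.0654
grip_force: 0.0
```

Emit:
apply_moves(
  moves=[
    [0,0,-0.1,0,0,0,0.53],
    [0,0,-0.1,0,0,0,0.53],
    [0,-0.05,-0.1,0,0,0,0.53],
    [0,-0.1,-0.05,0,0,0,0.53],
    [0,0,0,0,0,0,0.53],
  ],
)

```text
clock: 30.22
ee_pos: [0.5391, -0.1869, 0.2836]
eef_rot: [0.003, 0.657, 0.753, 0.001]
wrist_force: [-0.3, 0.2, 0.2]
gripper_width: 0.0652
grip_force: 0.0
```

Run:
```python
from h import *
d=grab('side');c=cloud(d)
for n,(x,y) in dict(pale=(.5848,.0376),gold=(.5948,-.0338),chest=(.6048,-.1051),dark=(.615,-.1764)).items():
    q=c[(np.hypot(c[...,0]-x,c[...,1]-y)<.035)&(c[...,2]>.088)&(c[...,2]<.11)]
    print(n,len(q),q.mean(0).round(4),q[:,2].std().round(4))
tops(d,{k:J[k] for k in('pres','turq','blue','purp')})
cv2.imwrite('pics/fin.png',cv2.resize(d['color'][90:420,220:400,::-1],None,fx=1.8,fy=1.8,interpolation=2))
```

```text
pale 230 [0.5848 0.0415 0.0942] 0.0025
gold 204 [ 0.5954 -0.0291  0.0946] 0.0024
chest 180 [ 0.6055 -0.0995  0.0944] 0.0023
dark 164 [ 0.6147 -0.1713  0.0945] 0.0027
pres 532 mean [0.4534 0.3804 0.0775] circ 0.4532 0.3788 R 0.0269
turq 255 mean [0.4448 0.1457 0.0789] circ 0.444 0.1428 R 0.023
blue 263 mean [0.5393 0.1528 0.0786] circ 0.5403 0.1495 R 0.0231
purp 498 mean [0.474  0.4807 0.0788] circ 0.4739 0.4789 R 0.0227
```

View pics/fin.png

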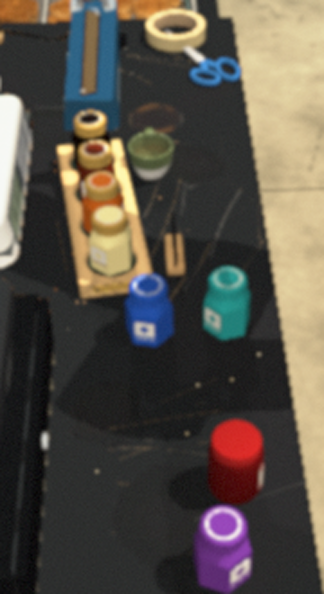

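All four jars stand in their wells with tops at 0.094 m (16 + 78 mm), pale at the card end and dark at the far end. The preserve jar and look-alikes have not moved, and the card and cup look untouched.

```bash
python3 -c "
from workcell import env;print(env.finish_job())"
```

```text
the job is handed in; nothing more can be done
None
```

The four honey jars stand upright on the floors of their wells, palest at the price-card end to darkest at the other; nothing else was disturbed, and the job is handed in at about 30 s on the robot's clock.

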